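# Centre a ball finial on the finishing turntable

## Robot

A 6-joint arm with a two-finger parallel gripper is mounted at the origin on the work surface. World frame = base frame: x ahead of the robot, y to its left, z up, the work surface at z = 0. Lengths are in m, angles in rad, forces in N, time in s.
With the tool pointing down it reaches from about 0.325 to 0.9 m from the base axis. Payload 6.1 kg.
Tool frame: the origin (TCP) lies at the very end of the fingers, on their centre line; the grasp point (between the pads) lies 19 mm behind it; z points along the fingers, y is the line along which they close (so a half turn about z gives the same grasp; the last joint's range is limited). The gripper opens to 87 mm and grips with 3 to 60 N. Pads are 19 mm wide; open, the fingers measure 117 mm over their backs; the gripper's body (75 mm by 190 mm) begins 51 mm behind the grasp point.
Start: joints at [1.203, 0.22, 1.526, -0, 1.395, -0.126], TCP at [0.15, 0.607, 0.223] pointing down, gripper open.
Joint ranges: [-2.98, 2.98], [-0.91, 2.08], [0.09, 2.57], [-1.24, 4.39], [0.2, 2.65], [-2.68, 2.68]. Speed limits (rad/s): [2.57, 2.57, 3.01, 3.14, 3.14, 3.14].

## Interface

Orientations are given as a unit quaternion [x, y, z, w].
In Python, from bench import ctrl, vision gives the robot as it stands. The module is installed in compiled form; this text tells all that it offers.
- The arm moves only by the tool servo_tool, never from a script. Its arguments are lists of equal length, an entry for each row: "dp": the shift along the tool's x, y, z scaled (see below), a list of three; "angular": the turn, a rotation vector about the tool's x, y, z scaled (see below), a list of three. In form: {"dp": [[tx, ty, tz], ...], "angular": [[rx, ry, rz], ...]}. A call has 1 to 10 rows; each row is the pose to reach, as a shift and turn from the pose commanded when the call began, along the tool's axes at that moment; what a row does not reach only later rows make up. The controller multiplies each number of a shift by 0.3 m and each number of a turn by 120 degrees. A row lasts 1/8 s, in which the tool goes at most 62.5 mm and 10.7 degrees, less where a joint would pass 70% of its speed; a pose out of reach is approached as far as the arm can. A call with a number of a shift or a turn outside -1 to 1 is refused whole. A call with a gripper value outside its range is refused whole. "hand" is the gripper's target within -1 to 1 (shut at 1, half-way at 0, fully open at -1), set as the call begins (left out, the last holds). The fingers move at their own pace and stop on an object; "force" is the grip in N (left out, the last holds). Time passes only in rows, so rows that repeat a pose let the fingers close. It gives the time, the measured TCP pose, the force, the opening and the grip force at its end, in the units of the state.
- ctrl.read_state(): the state, without advancing time (a new reading comes with each control period).
- vision.get_image(name): name is "scene" or "side" or "wrist"; returns a dict with "image" (420x560x3 uint8, red, green, blue), "z_map" (420x560 float32, m along the optical axis (not along the pixel's ray), 0 where there is no reading), "vfov" (degrees; the focal length in pixels is half the picture's height over the tangent of half this angle, whatever the lens; pixels are square), "cx", "cy" (the principal point, pixels), "rvec" (rotation vector, rad) and "tvec" (3), from world to camera coordinates, as OpenCV has them. Camera axes: x right, y down, z forward; pixel columns grow to the right and rows downward; lengths in m; the calibration is good to about 2 mm. A picture is of the moment at which its call begins.
- ctrl.finish_job(): hands the job in; it is judged then, once.
The state is a dict: "t": time; "q": joint angles; "dq": joint speeds; "effort": joint torques, N m; "tool_pos": TCP position; "eef_rot": TCP orientation; "wrist_force": force on the tool from outside, world axes, zero at the start; "ft_torque": the same for the moment, N m; "opening": finger opening in m; "grip_force": force on a finger pad.
Only numpy, scipy, OpenCV 4.12 (cv2) and the standard library are available. Lean on these libraries where they do the work, as an engineer would, in place of code of your own. Each camera call takes 0.05 s, during which the arm holds its last target. There are 200 camera calls.

## Task

A turned wooden ball finial has been set down off-centre on the small round turntable where it will be varnished; nudge it with light taps of the fingers until it stands upright in the middle of the wheel, centred to within 6 mm, so that it will run true. It is wobbly on its narrow spigot: do not knock it over, and do not pinch or lift it. Leave everything else on the bench where it is.

Things in the scene. Friction and masses are not known exactly. Their poses are not given: they have to be found in the camera images.
- finial: the finial to be centred: pale turned wood, 72 mm tall, about 80 g; origin on its axis at its underside, which rests on the turntable's wheel, z up along the axis. From the bottom up: a spigot 32 mm in diameter and 8 mm high on which it stands, a flat round collar 60 mm in diameter (its widest part), a neck 28 mm thick, and a ball 48 mm in diameter centred 48 mm up.
- finial_collar (a point): centre of the finial's collar, on the axis 13 mm above its underside; the collar is a disc 60 mm in diameter and 10 mm thick (8 to 18 mm above the wheel). Pushed slowly on the rim of this collar the finial slides without tipping and stops when the push stops; pushed at the ball it tips over.
- wheel_centre (a point): centre of the wheel's top face, 90 mm above the bench. The wheel is a plain metal disc 110 mm in diameter, 10 mm thick, with fine concentric grooves. At the start the finial's axis is 24 to 35 mm from this point, on any side. Everything else within 0.25 m of it is lower than 80 mm.
- turntable: the turntable's round foot (120 mm in diameter, fixed to the bench) and slim column that carry the wheel; origin at the centre of its underside, straight below the wheel's centre. The wheel is stiff to turn on its bearing (0.08 N m), so sliding the finial over it does not turn it.
- spare_finial_a: a spare ball finial of the same shape and wood, standing on the bench (not part of the job); bystander, origin at the centre of its underside
- spare_finial_b: another spare ball finial like it, standing on the bench (not part of the job); bystander, origin at the centre of its underside
- varnish_tin: round metal tin 77 mm across, 71 mm high, on the bench; bystander, origin at the centre of its underside
- sanding_block: cork sanding block 110 x 62 x 30 mm, on the bench; bystander, origin at the centre of its underside
- tape_roll: roll of masking tape lying flat, 100 mm across, 25 mm high; bystander, origin at the centre of its underside
- brush: paint brush lying on the bench; origin on its underside
- oil_jar: glass jar with a metal lid, 60 mm across, 78 mm high; bystander, origin at the centre of its underside
Things that resemble listed ones, but are neither listed nor needed, are in the scene too. Leave any blue or yellow look-alike of the finial alone.

How it is judged:
By the outcome, as a careful person would: the job done as asked, in the order asked, and still so for the second after the job is handed in, with the robot touching nothing.
It also fails if it takes over 51 s, if anything falls off the work surface, if the arm or the gripper's body presses on something with over 40 N, if the wrist force passes 120 N, or if a joint passes its speed limit or range.

## Working session

There is one attempt and no reset: what is moved stays moved. The work goes in short steps, Python scripts to look and compute and a tool call to move; the robot and the scene stay as the last step left them, time stands still between calls to the robot, and variables do not carry over. Pictures are saved under pics/ and viewed, at most 10 in all, crops included, and the job is handed in when it is done.

Besides the shell and the picture viewer there is one more tool, called after "Request:" by a JSON object that holds its "api" and its "payload". servo_tool: Moves the arm, as the interface text tells. Its arguments: {"type":"object","properties":{"dp":{"type":"array","items":{"type":"array","items":{"type":"number","minimum":-1,"maximum":1}}},"angular":{"type":"array","items":{"type":"array","items":{"type":"number","minimum":-1,"maximum":1}}},"hand":{"type":"number"},"force":{"type":"number"}},"required":["dp","angular"]}

```bash
mkdir -p pics; cat > h.py <<'E'
import numpy as np, cv2
from bench import ctrl, vision
def cam(n):
    d=vision.get_image(n); R=cv2.Rodrigues(np.array(d["rvec"],float))[0]; t=np.array(d["tvec"],float).ravel()
    f=d["image"].shape[0]/2/np.tan(np.radians(d["vfov"])/2)
    d.update(R=R,t=t,f=f,C=-R.T@t); return d
def save(d,n,box=None,s=1):
    im=d["image"][:,:,::-1]
    if box: im=im[box[1]:box[3],box[0]:box[2]]
    cv2.imwrite("pics/"+n,cv2.resize(im,None,fx=s,fy=s,interpolation=cv2.INTER_CUBIC))
def ray(d,u,v,z):
    r=d["R"].T@np.array([(u-d["cx"])/d["f"],(v-d["cy"])/d["f"],1]); return d["C"]+r*(z-d["C"][2])/r[2]
def proj(d,p):
    c=d["R"]@np.array(p)+d["t"]; return c[:2]/c[2]*d["f"]+[d["cx"],d["cy"]]
def cloud(d):
    h,w=d["z_map"].shape; u,v=np.meshgrid(np.arange(w),np.arange(h)); Z=d["z_map"]
    P=np.stack([(u-d["cx"])/d["f"]*Z,(v-d["cy"])/d["f"]*Z,Z],-1); P=(P-d["t"])@d["R"]; P[Z<=0]=np.nan; return P
E
python3 - <<'E'
from h import *
a=[]
for n in("scene","side","wrist"):
    d=cam(n); save(d,n+"0.png"); print(n,d["C"].round(3),d["R"][2].round(2),d["f"])
s=ctrl.read_state(); print(s)
E
```

```text
scene [ 1.18  -0.224  1.084] [-0.5   0.19 -0.84] 516.9874896047735
side [ 0.505 -0.781  0.978] [ 0.06  0.67 -0.74] 465.5648894402068
wrist [0.077 0.625 0.383] [ 0.26 -0.07 -0.96] 378.1346000142436
{'t': 0.15, 'q': array([ 1.20287190e+00,  2.21045576e-01,  1.52735645e+00,  1.93895285e-06,
        1.39468721e+00, -1.26104553e-01]), 'dq': array([-0.00065782, -0.00101111, -0.00342458,  0.00102017, -0.00254549,
        0.00098923]), 'effort': array([ 9.15285709e-04, -4.95188320e+01, -3.87879002e+01,  6.98835729e-02,
        5.30873914e-02, -6.34475282e-05]), 'tool_pos': array([0.14950166, 0.6063649 , 0.22168387]), 'eef_rot': array([ 1.20615684e-01,  9.92698996e-01, -7.25342054e-04, -1.83889504e-04]), 'wrist_force': array([ 0.21408465,  0.25916264, -0.42980184]), 'ft_torque': array([-0.00167089, -0.00891475,  0.01308103]), 'grip_force': 0.0, 'opening': 0.08719174239364001}
```

View pics/scene0.png

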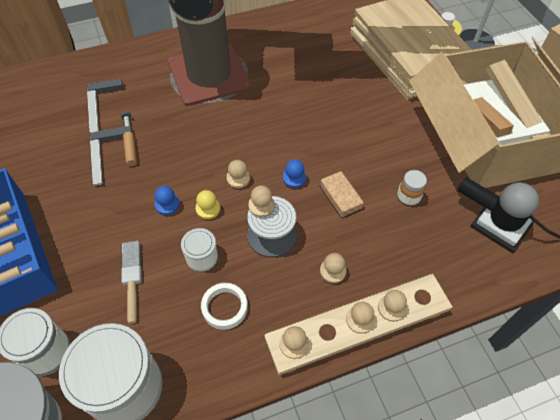

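View pics/side0.png

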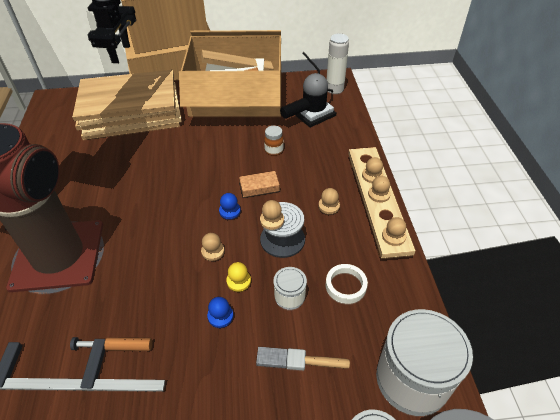

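Candidates in scene: the wooden finial at (261,199) on the wheel, bench spares (238,174) and (334,266), rack finials (294,340), (361,315), (395,302), blue (166,200) and (294,173), and yellow (207,205). I choose (261,199), the one standing on the wheel (wheel centre about (272,217)). In side it is at (272,214).

```bash
cat >> h.py <<'E'
from scipy.optimize import least_squares
def measure(n,guess=None,verb=True):
    d=cam(n); P=cloud(d); hsv=cv2.cvtColor(d["image"],cv2.COLOR_RGB2HSV)
    g=np.array([.6,0]) if guess is None else np.array(guess)
    near=np.hypot(P[...,0]-g[0],P[...,1]-g[1])<.1
    top=near&(abs(P[...,2]-.09)<.006)&(hsv[...,1]<60)
    wood=near&(P[...,2]>.094)&(P[...,2]<.17)&(hsv[...,1]>=60)&(hsv[...,0]>5)&(hsv[...,0]<30)
    w=P[top]; b=P[wood&(P[...,2]>.123)]
    col=P[wood&(abs(P[...,2]-.108)<.003)]
    fs=least_squares(lambda p:np.linalg.norm(b-p,axis=1)-.024,[*np.median(b[:,:2],0),.138],loss="soft_l1",f_scale=.001).x
    # wheel: ellipse contour of wheel+finial hull cast onto plane z=.09, robust circle r=.055
    m=(near&(P[...,2]>.082)&(P[...,2]<.096)).astype(np.uint8)
    c=max(cv2.findContours(m,0,cv2.CHAIN_APPROX_NONE)[0],key=cv2.contourArea)[:,0]
    q=np.array([ray(d,u,v,.09)[:2] for u,v in cv2.convexHull(c)[:,0]])
    fw=least_squares(lambda p:np.hypot(*(q-p).T)-.055,np.mean(q,0),loss="soft_l1",f_scale=.001)
    if verb: print(n,"wheel",fw.x.round(4),"rms",np.sqrt(np.mean(fw.fun**2)).round(4),len(q),"topz",np.median(w[:,2]).round(4),"ball",fs.round(4),"ballpts",len(b),"coltop",len(col),"off",(fs[:2]-fw.x).round(4))
    d.update(ball=fs,wheel=fw.x); return d
E
python3 - <<'E'
from h import *
d=cam("scene"); g=ray(d,272,217,.09)[:2]; print("g",g)
d=measure("scene",g); save(d,"crop.png",(210,140,330,270),4)
e=measure("side",g)
for k in(d,e):
    print("ballpx",proj(k,k["ball"]).round(),"wheelpx",proj(k,[*k["wheel"],.09]).round())
    # ball silhouette check: ball ray at z=.138
for nm,(u,v) in dict(spA=(238,174),spB=(334,266),tin=(199,245),b1=(166,200),b2=(294,173),y=(207,205),jar=(412,185)).items(): print(nm,ray(d,u,v,.04)[:2].round(3))
E
```

```text
g [ 0.59536863 -0.01524171]
scene wheel [ 0.5947 -0.0168] rms 0.0008 23 topz 0.0886 ball [ 0.5634 -0.0295  0.1371] ballpts 358 coltop 183 off [-0.0313 -0.0128]
side wheel [ 0.5913 -0.0186] rms 0.0016 17 topz 0.0895 ball [ 0.5633 -0.028   0.138 ] ballpts 301 coltop 150 off [-0.0279 -0.0094]
ballpx [261. 196.] wheelpx [271. 217.]
ballpx [271. 209.] wheelpx [282. 218.]
spA [ 0.416 -0.041]
spB [0.736 0.081]
tin [ 0.578 -0.188]
b1 [ 0.43  -0.229]
b2 [0.463 0.092]
y [ 0.479 -0.14 ]
jar [0.6   0.353]
```

View pics/crop.png

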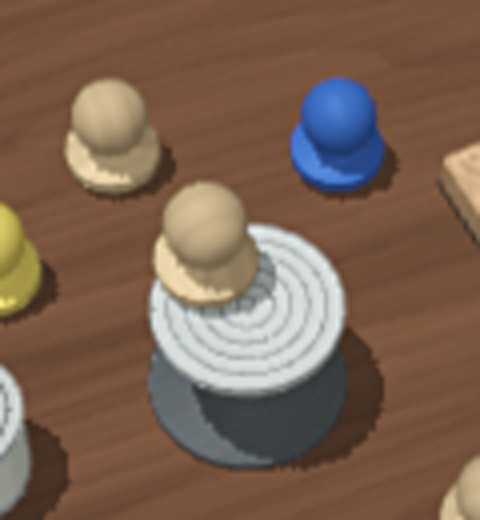

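The crop shows the pale wooden finial, with its ball at about crop (205,222), i.e. scene (261,196). It stands on the wheel's −x/−y side, and the groove centre is at about (272,216). The offset is about (−30, −11) mm, which fits the 24–35 mm given. I'll set the fingers about 38 mm apart as a self-centring fork, low on the collar, and push from behind.

Request:
{"api": "servo_tool", "payload": {"dp": [[-0.853,-0.909,0],[-0.853,-0.909,0],[-0.853,-0.909,0],[-0.853,-0.909,0],[-0.853,-0.909,0],[-0.853,-0.909,0],[-0.853,-0.909,0],[-0.853,-0.909,0]], "angular": [[0,0,-0.281],[0,0,-0.281],[0,0,-0.281],[0,0,-0.281],[0,0,-0.281],[0,0,-0.281],[0,0,-0.281],[0,0,-0.281]], "hand": 0.13, "force": 3}}

```text
t: 1.3
tool_pos: [0.333, 0.2808, 0.2227]
eef_rot: [-0.172, 0.985, 0.0, 0.0]
wrist_force: [-0.4, 0.9, -0.2]
opening: 0.0381
grip_force: 0.0
```

```bash
cat >> h.py <<'E'
from scipy.spatial.transform import Rotation as Ro
def plan(p,yaw=None):
    "world TCP target, tool-x heading (rad) -> scaled dp, angular"
    s=ctrl.read_state(); R=Ro.from_quat(s["eef_rot"]); M=R.as_matrix()
    yw=np.arctan2(M[1,0],M[0,0]); 
    dp=M.T@(np.array(p)-s["tool_pos"])/.3
    Rt=Ro.from_euler("z",yw if yaw is None else yaw)*Ro.from_euler("x",np.pi)
    an=(R.inv()*Rt).as_rotvec()/np.radians(120)
    print("t",round(s["t"],2),"tcp",s["tool_pos"].round(4),"yaw",np.degrees(yw).round(1),"q",s["q"].round(2),"open",round(s["opening"],4),"F",s["wrist_force"].round(1),"| dp",dp.round(3),"ang",an.round(3))
E
python3 - <<'E'
from h import *
plan([.516,-.046,.2],np.radians(199.9))
E
```

```text
t 1.3 tcp [0.333  0.2808 0.2227] yaw -160.2 q [ 0.52 -0.25  1.99  0.    1.4  -1.4 ] open 0.0381 F [-0.4  0.9 -0.2] | dp [-0.206 -1.231  0.075] ang [ 0.     0.    -0.001]
```

Request:
{"api": "servo_tool", "payload": {"dp": [[-0.17,-1,0.0],[-0.17,-1,0.0],[-0.17,-1,0.0],[-0.17,-1,0.0],[-0.17,-1,0.0],[-0.17,-1,0.0],[-0.17,-1,0.0]], "angular": [[0,0,0],[0,0,0],[0,0,0],[0,0,0],[0,0,0],[0,0,0],[0,0,0]]}}

```text
t: 2.17
tool_pos: [0.4825, 0.0177, 0.2221]
eef_rot: [-0.173, 0.985, 0.001, -0.001]
wrist_force: [0.8, 0.6, 0.1]
opening: 0.0382
grip_force: 0.0
```

```bash
python3 - <<'E'
from h import *
g=[.594,-.0175]
measure("scene",g)
plan([.516,-.046,.13],np.radians(199.9))
d=cam("wrist"); save(d,"w1.png"); print(proj(d,[.5633,-.029,.138]),proj(d,[.594,-.0175,.09]))
E
```

```text
scene wheel [ 0.5947 -0.0167] rms 0.0008 20 topz 0.0886 ball [ 0.5634 -0.0294  0.1371] ballpts 362 coltop 186 off [-0.0313 -0.0127]
t 2.23 tcp [0.4823 0.0179 0.2222] yaw -160.0 q [-0.13 -0.13  1.89  0.    1.38 -2.05] open 0.0378 F [-0.6 -0.1 -0.4] | dp [-0.033 -0.239  0.307] ang [ 0.    -0.     0.001]
[179.52143082 295.72195462] [196.69424034 302.50165752]
```

View pics/w1.png

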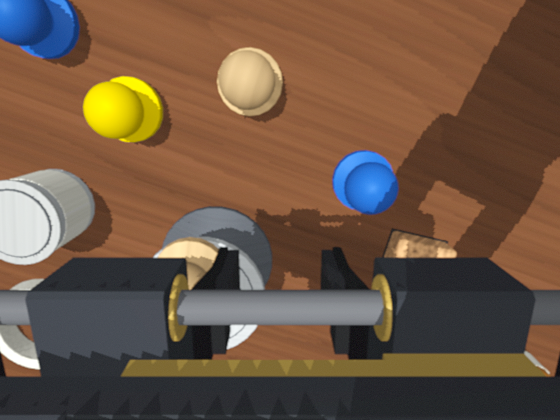

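The wrist view has the gripper hiding most of the finial (about (190,250)), so I'll steer by scene and side.

Request:
{"api": "servo_tool", "payload": {"dp": [[-0.033,-0.239,0.0],[-0.033,-0.239,0.0],[-0.033,-0.239,0.1],[-0.033,-0.239,0.2],[-0.033,-0.239,0.307],[-0.033,-0.239,0.307]], "angular": [[0,0,0],[0,0,0],[0,0,0],[0,0,0],[0,0,0],[0,0,0]]}}

```text
t: 3.02
tool_pos: [0.5138, -0.046, 0.1279]
eef_rot: [-0.173, 0.985, 0.001, -0.003]
wrist_force: [-0.1, 0.2, -0.4]
opening: 0.0377
grip_force: 0.0
```

```bash
python3 - <<'E'
from h import *
plan([.516,-.046,.1015],np.radians(200))
E
```

```text
t 3.02 tcp [ 0.5138 -0.046   0.1279] yaw -160.0 q [-0.24  0.05  1.9   0.    1.2  -2.16] open 0.0377 F [-0.1  0.2 -0.4] | dp [-0.007 -0.003  0.088] ang [ 0.002 -0.002 -0.   ]
```

Request:
{"api": "servo_tool", "payload": {"dp": [[0,0,0.044],[0,0,0.088],[0,0,0.088],[0,0,0.088]], "angular": [[0,0,0],[0,0,0],[0,0,0],[0,0,0]]}}

```text
t: 3.52
tool_pos: [0.5167, -0.0482, 0.1044]
eef_rot: [-0.172, 0.985, -0.0, 0.0]
wrist_force: [0.4, -1.1, -0.3]
opening: 0.0377
grip_force: 0.0
```

```bash
python3 - <<'E'
from h import *
d=cam("side"); save(d,"s1.png",(200,150,360,270),5)
measure("scene",[.594,-.0175])
# final tcp: wheel centre minus 33.5mm along push
c=np.array([.594,-.0175]); u=np.array([.940,.342])
plan([*(c-.0335*u),.1015],np.radians(200))
E
```

```text
scene wheel [ 0.5946 -0.0169] rms 0.0007 22 topz 0.0887 ball [ 0.5632 -0.0297  0.1371] ballpts 374 coltop 194 off [-0.0314 -0.0128]
t 3.62 tcp [ 0.5169 -0.0483  0.1047] yaw -160.1 q [-0.25  0.09  1.91  0.    1.14 -2.16] open 0.0381 F [0.1 0.3 0.2] | dp [-0.165  0.009  0.011] ang [-0.     0.    -0.001]
```

View pics/s1.png

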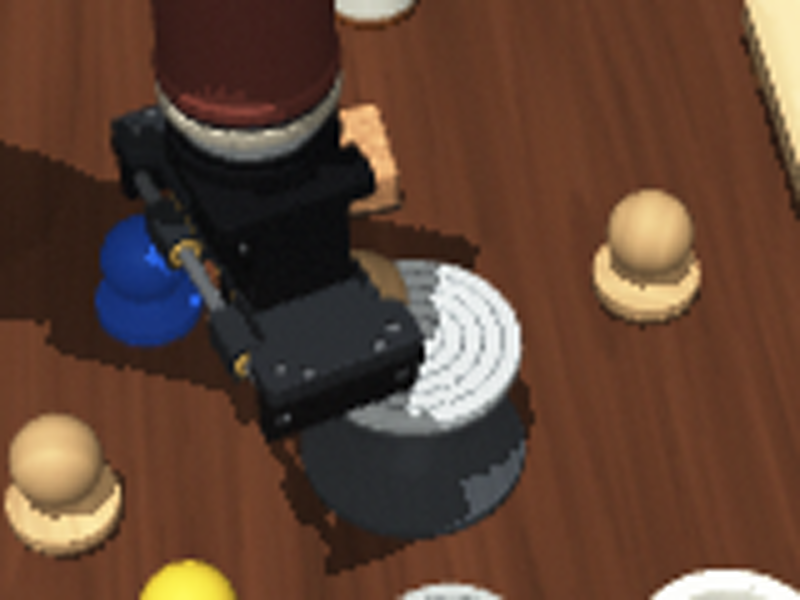

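Side view: the fork is down behind the finial (crop (380,275)) with a gap left, the finial is still upright, and nothing is touched.

Request:
{"api": "servo_tool", "payload": {"dp": [[-0.01,0.009,0.01],[-0.025,0.009,0.01],[-0.038,0.009,0.01],[-0.046,0.009,0.01],[-0.054,0.009,0.01],[-0.062,0.009,0.01],[-0.07,0.009,0.01],[-0.078,0.009,0.01],[-0.086,0.009,0.01],[-0.094,0.009,0.01]], "angular": [[0,0,0],[0,0,0],[0,0,0],[0,0,0],[0,0,0],[0,0,0],[0,0,0],[0,0,0],[0,0,0],[0,0,0]]}}

```text
t: 4.88
tool_pos: [0.5421, -0.0359, 0.101]
eef_rot: [-0.172, 0.985, 0.0, -0.0]
wrist_force: [-0.7, 0.1, -0.5]
opening: 0.0376
grip_force: 0.2
```

```bash
python3 - <<'E'
from h import *
d=measure("scene",[.594,-.0175]); save(d,"c2.png",(210,140,330,230),5)
c=np.array([.594,-.0175]); u=np.array([.940,.342])
plan([*(c-.0335*u),.1015],np.radians(200))
E
```

```text
scene wheel [ 0.5947 -0.0167] rms 0.0009 21 topz 0.0886 ball [ 0.5739 -0.0252  0.1371] ballpts 367 coltop 189 off [-0.0207 -0.0084]
t 4.92 tcp [ 0.5424 -0.0359  0.1011] yaw -160.1 q [-0.21  0.15  1.85  0.    1.14 -2.13] open 0.0377 F [-0.5 -0.2 -0. ] | dp [-0.071 -0.001 -0.001] ang [-0.     0.    -0.001]
```

View pics/c2.png

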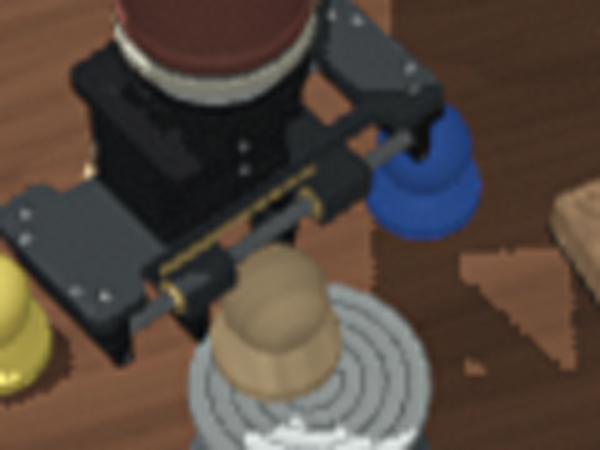

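Scene crop: the finial is upright and cradled between the fingers, ball at about crop (275,300), and it has moved 11 mm as wanted. I'll keep going.

Request:
{"api": "servo_tool", "payload": {"dp": [[-0.007,0,0],[-0.014,0,0],[-0.021,0,0],[-0.028,0,0],[-0.035,0,0],[-0.042,0,0],[-0.048,0,0],[-0.053,0,0],[-0.057,0,0],[-0.06,0,0]], "angular": [[0,0,0],[0,0,0],[0,0,0],[0,0,0],[0,0,0],[0,0,0],[0,0,0],[0,0,0],[0,0,0],[0,0,0]]}}

```text
t: 6.18
tool_pos: [0.559, -0.0299, 0.1011]
eef_rot: [-0.172, 0.985, -0.0, 0.0]
wrist_force: [-0.9, -0.1, 0.2]
opening: 0.0377
grip_force: 0.2
```

```bash
python3 - <<'E'
from h import *
d=measure("scene",[.594,-.0175])
# groove check: wheel disc outline at top plane, fit free radius too
measure("side",[.594,-.0175])
c=np.array([.594,-.0175]); u=np.array([.940,.342])
plan([*(c-.0335*u),.1015],np.radians(200))
E
```

```text
scene wheel [ 0.5948 -0.0168] rms 0.0007 22 topz 0.0887 ball [ 0.5908 -0.0188  0.1371] ballpts 360 coltop 173 off [-0.004 -0.002]
side wheel [ 0.5908 -0.02  ] rms 0.0006 15 topz 0.0894 ball [ 0.5241 -0.021   0.1531] ballpts 7 coltop 0 off [-0.0668 -0.0011]
t 6.28 tcp [ 0.559  -0.0298  0.101 ] yaw -160.1 q [-0.19  0.19  1.81  0.    1.15 -2.11] open 0.0377 F [-0.4 -0.3 -0.6] | dp [-0.012 -0.001 -0.002] ang [-0.     0.    -0.001]
```

Now a last 3 mm, then back off straight along the push line and up.

Request:
{"api": "servo_tool", "payload": {"dp": [[-0.004,0,0],[-0.008,0,0],[-0.011,0,0],[-0.011,0,0],[0.005,0,0],[0.04,0,0],[0.1,0,0],[0.2,0,0],[0.3,0,0],[0.3,0,-0.2]], "angular": [[0,0,0],[0,0,0],[0,0,0],[0,0,0],[0,0,0],[0,0,0],[0,0,0],[0,0,0],[0,0,0],[0,0,0]]}}

```text
t: 7.52
tool_pos: [0.4663, -0.0593, 0.1549]
eef_rot: [-0.172, 0.985, 0.003, -0.007]
wrist_force: [1.7, -0.7, 0.7]
opening: 0.038
grip_force: 0.0
```

Request:
{"api": "servo_tool", "payload": {"dp": [[0,0.1,-0.3],[0,0.4,-0.3],[0,0.7,-0.3],[0,0.7,-0.3],[0,0.7,-0.3],[0,0.7,-0.3]], "angular": [[0,0,0],[0,0,0],[0,0,0],[0,0,0],[0,0,0],[0,0,0]]}}

```text
t: 8.28
tool_pos: [0.4026, 0.1369, 0.251]
eef_rot: [-0.173, 0.985, -0.0, 0.0]
wrist_force: [0.1, -0.5, 0.1]
opening: 0.0378
grip_force: 0.0
```

```bash
python3 - <<'E'
from h import *
g=[.594,-.0175]
a=measure("scene",g); b=measure("side",g)
save(a,"e1.png",(210,140,330,270),4); save(b,"e2.png",(200,150,360,270),5)
plan([.5,.1,.2])
# independent: light-metal wheel-top outline by z>.0865 & ellipse; collar outline centre
for d in(a,b):
    P=cloud(d); hsv=cv2.cvtColor(d["image"],cv2.COLOR_RGB2HSV); n=np.hypot(P[...,0]-.594,P[...,1]+.0175)<.08
    m=(n&(P[...,2]>.0865)).astype(np.uint8)&(P[...,2]<.115)
    q=np.argwhere(n&(abs(P[...,2]-.0890)<.0022))[:,::-1]
    h=cv2.convexHull(q.astype(np.int32))[:,0]; w=np.array([ray(d,*p,.09)[:2] for p in h])
    f=lambda p:np.hypot(w[:,0]-p[0],w[:,1]-p[1])-p[2]
    r=least_squares(f,[*g,.055],loss="soft_l1",f_scale=.0005).x
    b_=n&(hsv[...,1]>60)&(P[...,2]>.13)&(P[...,2]<.17)
    print("top circle",r.round(4),"ball-circle",(d["ball"][:2]-r[:2]).round(4))
E
```

```text
scene wheel [ 0.5944 -0.017 ] rms 0.0007 24 topz 0.0885 ball [ 0.5942 -0.0177  0.137 ] ballpts 360 coltop 166 off [-0.0003 -0.0007]
side wheel [ 0.5907 -0.0186] rms 0.0013 25 topz 0.0894 ball [ 0.5944 -0.0161  0.1382] ballpts 299 coltop 152 off [0.0037 0.0025]
t 8.38 tcp [0.4031 0.1359 0.2507] yaw -160.2 q [ 0.14 -0.3   1.98 -0.    1.46 -1.78] open 0.0379 F [-0.1  0.3  0.2] | dp [-0.263 -0.222  0.169] ang [-0. -0.  0.]
top circle [ 0.5933 -0.0165  0.0546] ball-circle [ 0.0009 -0.0012]
top circle [ 0.5909 -0.0169  0.0549] ball-circle [0.0035 0.0008]
```

View pics/e1.png

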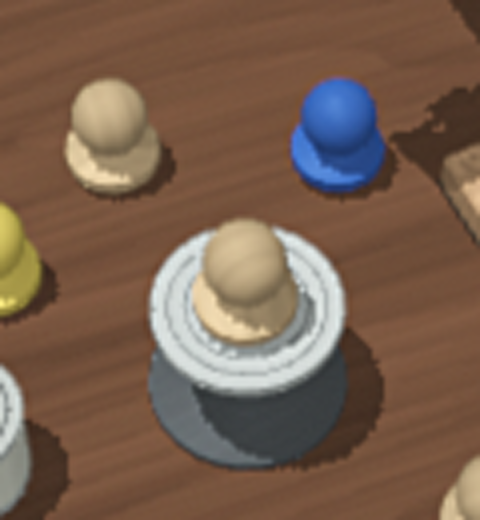

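View pics/e2.png

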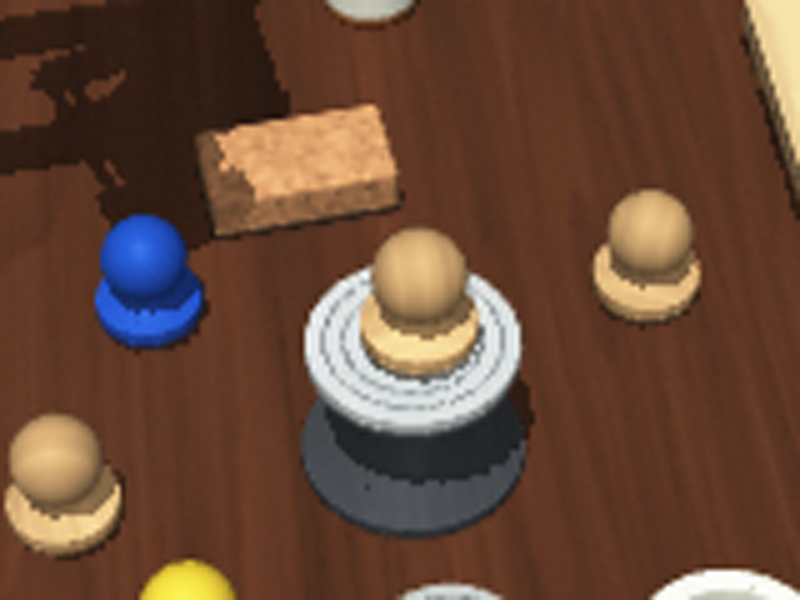

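Both views show it upright and close to centre, and the bystanders look unmoved. The side view has it slightly right of the wheel's middle (419.5 against 413 crop px, about 3 mm in x). I'll check this more exactly, using only each camera's transverse direction at sub-pixel scale.

```bash
cat > fine.py <<'E'
from h import *
def fine():
    A=[];B=[]
    for n in("scene","side"):
        d=cam(n); k=8; c=proj(d,[.594,-.0175,.1]).astype(int); x0,y0=c-45
        im=cv2.resize(d["image"][y0:y0+90,x0:x0+90],None,fx=k,fy=k,interpolation=cv2.INTER_CUBIC)
        hsv=cv2.cvtColor(im,cv2.COLOR_RGB2HSV)
        wood=((hsv[...,1]>50)&(hsv[...,0]<30)&(hsv[...,2]>105)).astype(np.uint8)
        met=((hsv[...,1]<=50)&(hsv[...,2]>135)).astype(np.uint8)
        def big(m,p):
            m=cv2.morphologyEx(m,cv2.MORPH_OPEN,np.ones((9,9),np.uint8))
            nb,l,st,ce=cv2.connectedComponentsWithStats(m)
            i=1+np.argmin(np.hypot(*(ce[1:]-p).T)+1e4*(st[1:,4]<900)); return np.argwhere(l==i)[:,::-1]
        mid=np.array([45*k,45*k])
        px=lambda q:(q+.5)/k-.5+[x0,y0]
        # transverse direction (horizontal, perpendicular to sight line)
        f=np.array([.594,-.0175])-d["C"][:2]; f/=np.linalg.norm(f); r=np.array([f[1],-f[0]])
        def trans(q,rad,z):
            h=px(cv2.convexHull(q.astype(np.int32))[:,0].astype(float)); s=np.array([ray(d,u,v,z)[:2]@r for u,v in h])
            return (s.max()+s.min())/2,(s.max()-s.min())/2
        W=big(met,mid); F=big(wood,mid)
        w=trans(W,.055,.09); h=px(F.astype(float))
        col=trans(F,.03,.106)
        zb=proj(d,[.594,-.0175,.134])[1]; b=trans(F[h[:,1]<zb],.024,.138)
        print(n,"r",r.round(3),"wheel",np.round(w,4),"collar",np.round(col,4),"ball",np.round(b,4))
        A.append(r); B.append([col[0]-w[0],b[0]-w[0]])
    B=np.array(B); print("off collar",np.linalg.solve(A,B[:,0]).round(4),"ball",np.linalg.solve(A,B[:,1]).round(4))
fine()
E
python3 fine.py
```

```text
scene r [0.333 0.943] wheel [0.1825 0.0556] collar [0.1787 0.1054] ball [0.1787 0.102 ]
side r [ 0.993 -0.116] wheel [0.5887 0.0545] collar [0.5923 0.0298] ball [0.5922 0.0239]
off collar [ 0.003  -0.0052] ball [ 0.0029 -0.0051]
```

The side radii (54.5, 29.8, 23.9 mm) match the real sizes, so its +3.5 mm is trustworthy. The scene wood mask leaked onto the bench, so I'll gate it by height.

```bash
sed -i 's|^        met=|        H=cv2.resize(np.nan_to_num(cloud(d)[...,2])[y0:y0+90,x0:x0+90].astype(np.float32),None,fx=k,fy=k); wood\&=(H>.075).astype(np.uint8)\n        met=|' fine.py; python3 fine.py
```

```text
scene r [0.333 0.943] wheel [0.1825 0.0556] collar [0.1814 0.029 ] ball [0.1815 0.0227]
side r [ 0.993 -0.116] wheel [0.5887 0.0545] collar [0.5923 0.0298] ball [0.5922 0.0239]
off collar [ 0.0033 -0.0024] ball [ 0.0032 -0.0022]
```

The finial is about (+3.3, −2.3) mm off, i.e. 4 mm. That is inside tolerance, but I have time for one light nudge back along (−0.81, +0.58) to gain margin.

```bash
python3 - <<'E'
from h import *
plan([.639,-.049,.2],np.radians(144.5))
E
```

```text
t 8.57 tcp [0.4033 0.1359 0.2508] yaw -160.3 q [ 0.14 -0.3   1.98 -0.    1.46 -1.78] open 0.0377 F [-0.3 -0.2 -0.1] | dp [-0.532 -0.845  0.169] ang [-0.   -0.    0.46]
```

Request:
{"api": "servo_tool", "payload": {"dp": [[-0.532,-0.845,0],[-0.532,-0.845,0],[-0.532,-0.845,0],[-0.532,-0.845,0],[-0.532,-0.845,0],[-0.532,-0.845,0],[-0.532,-0.845,0.169],[-0.532,-0.845,0.169],[-0.532,-0.845,0.169]], "angular": [[0,0,0.46],[0,0,0.46],[0,0,0.46],[0,0,0.46],[0,0,0.46],[0,0,0.46],[0,0,0.46],[0,0,0.46],[0,0,0.46]]}}

```text
t: 9.7
tool_pos: [0.6391, -0.047, 0.2016]
eef_rot: [0.303, 0.953, 0.0, 0.0]
wrist_force: [-0.2, -0.3, 0.9]
opening: 0.0376
grip_force: 0.0
```

```bash
python3 - <<'E'
from h import *
plan([.639,-.049,.102],np.radians(144.5))
E
```

```text
t 9.7 tcp [ 0.6391 -0.047   0.2016] yaw 144.7 q [-0.2   0.27  1.51  0.    1.36 -1.15] open 0.0376 F [-0.2 -0.3  0.9] | dp [-0.003 -0.006  0.332] ang [0.    0.    0.002]
```

Request:
{"api": "servo_tool", "payload": {"dp": [[-0.003,-0.003,0.08],[-0.003,-0.003,0.16],[-0.003,-0.003,0.24],[-0.003,-0.003,0.3],[-0.003,-0.003,0.325],[-0.003,-0.003,0.325],[-0.003,-0.003,0.325]], "angular": [[0,0,0],[0,0,0],[0,0,0],[0,0,0],[0,0,0],[0,0,0],[0,0,0]]}}

```text
t: 10.58
tool_pos: [0.6402, -0.0485, 0.1041]
eef_rot: [0.303, 0.953, 0.0, 0.001]
wrist_force: [-0.6, -0.4, -0.6]
opening: 0.0379
grip_force: 0.0
```

```bash
python3 - <<'E'
from h import *
d=measure("scene",[.594,-.0175])
# reference: earlier contact relation finial = tcp + .0335*push (tool); target finial = (.591,-.0147)
u=np.array([np.cos(np.radians(144.7)),np.sin(np.radians(144.7))])
print("axial gap now", (np.array([.5936,-.0172])-ctrl.read_state()["tool_pos"][:2])@u-.0335)
plan([*(np.array([.5905,-.0149])-.0335*u),.102])
E
```

```text
scene wheel [ 0.6577 -0.0871] rms 0.0088 10 topz 0.0882 ball [ 0.6217 -0.0376  0.1467] ballpts 16 coltop 16 off [-0.036   0.0495]
axial gap now 0.022648929109276454
t 10.62 tcp [ 0.6402 -0.0485  0.1041] yaw 144.7 q [-0.2   0.36  1.58  0.    1.19 -1.15] open 0.0377 F [-0.5 -0.2 -0.1] | dp [ 0.088 -0.004  0.007] ang [0.    0.001 0.   ]
```

Request:
{"api": "servo_tool", "payload": {"dp": [[0.02,-0.004,0.007],[0.04,-0.004,0.007],[0.058,-0.004,0.007],[0.068,-0.004,0.007],[0.075,-0.004,0.007],[0.08,-0.004,0.007],[0.084,-0.004,0.007],[0.087,-0.004,0.007],[0.087,-0.004,0.007],[0.087,-0.004,0.007]], "angular": [[0,0,0],[0,0,0],[0,0,0],[0,0,0],[0,0,0],[0,0,0],[0,0,0],[0,0,0],[0,0,0],[0,0,0]]}}

```text
t: 11.88
tool_pos: [0.6174, -0.0343, 0.1007]
eef_rot: [0.304, 0.953, 0.0, -0.0]
wrist_force: [0.7, -0.4, 0.4]
opening: 0.0378
grip_force: 0.1
```

Request:
{"api": "servo_tool", "payload": {"dp": [[-0.02,0,0],[-0.08,0,0],[-0.15,0,0],[-0.2,0,0],[-0.2,0,-0.2],[-0.2,0,-0.4],[-0.2,0,-0.5],[-0.2,0,-0.5]], "angular": [[0,0,0],[0,0,0],[0,0,0],[0,0,0],[0,0,0],[0,0,0],[0,0,0],[0,0,0]]}}

```text
t: 12.88
tool_pos: [0.6684, -0.0696, 0.2549]
eef_rot: [0.304, 0.953, 0.0, 0.004]
wrist_force: [0.9, 0.5, -0.2]
opening: 0.0375
grip_force: 0.0
```

Request:
{"api": "servo_tool", "payload": {"dp": [[0,0.2,-0.1],[0,0.4,-0.1],[0,0.6,-0.1],[0,0.8,-0.1],[0,1,-0.1],[0,1,-0.1],[0,1,-0.1]], "angular": [[0,0,0],[0,0,0],[0,0,0],[0,0,0],[0,0,0],[0,0,0],[0,0,0]]}}

```text
t: 13.75
tool_pos: [0.8392, 0.1755, 0.2767]
eef_rot: [0.303, 0.953, -0.001, -0.002]
wrist_force: [0.5, -0.3, 0.1]
opening: 0.0378
grip_force: 0.0
```

```bash
python3 fine.py; python3 - <<'E'
from h import *
g=[.594,-.0175]; a=measure("scene",g); b=measure("side",g); save(b,"z.png"); plan([.5,.2,.2])
E
```

```text
scene r [0.333 0.943] wheel [0.1825 0.0557] collar [0.1829 0.0288] ball [0.1829 0.023 ]
side r [ 0.993 -0.116] wheel [0.5887 0.0545] collar [0.5899 0.0299] ball [0.5893 0.0235]
off collar [0.0012 0.0001] ball [0.0006 0.0002]
scene wheel [ 0.5946 -0.0169] rms 0.0008 23 topz 0.0885 ball [ 0.592  -0.0157  0.1371] ballpts 362 coltop 174 off [-0.0026  0.0012]
side wheel [ 0.5906 -0.0187] rms 0.0013 23 topz 0.0895 ball [ 0.592  -0.0137  0.138 ] ballpts 297 coltop 141 off [0.0014 0.0051]
t 13.95 tcp [0.8397 0.174  0.2831] yaw 144.6 q [ 0.11  0.83  0.58 -0.    1.73 -0.84] open 0.0375 F [0.1 1.3 0.3] | dp [ 0.973 -0.586  0.274] ang [0.001 0.001 0.   ]
```

View pics/z.png

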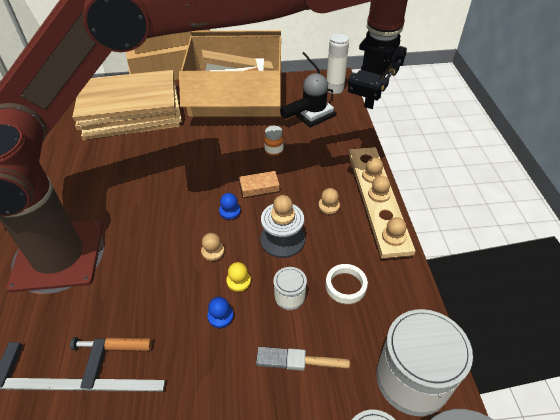

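The finial at (283,208) stands upright on the wheel's middle, about 1 mm off by the transverse measurements. The rest of the bench is unchanged and the arm is clear.

```bash
python3 -c "from bench import ctrl; print(ctrl.finish_job())"
```

```text
the job is handed in; nothing more can be done
None
```

The finial stands upright about 1 mm from the wheel's centre by camera measurement (limit 6 mm), the rest of the bench looks undisturbed, and the job was handed in at about 14 s.

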